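Knock the spent plug out of the red-banded casting ring

TASK

Take the long push rod with the yellow handle from its rack and push it down through the red-banded casting ring until the stuck plug drops out of the bottom into the tray beneath. Then hang the rod back upright in the empty hole of the rack and let go.

Things in the scene. Friction and masses are not known exactly. Their poses are not given: they have to be found in the camera images.
- push_rod: 250 g rod hanging in the rack. Origin: centre of its lower tip, z up along it. Brass shank 18 mm dia., z 0-77 mm; brass flange 64 mm dia., z 77-83 mm; YELLOW round handle 26 mm dia., z 83-143 mm (grip from above at about 115 mm, any yaw). Bystander: the short rod with black handle in the rack's other hole, its handle top also 156 mm above the bench, shank 30 mm, too short for the job.
- ring: Fixed stand, RED-banded ring (blue: bystander). Origin on bench under ring's axis, z up. Upright steel tube z 65-125 mm, bore 40, outside 50 (band 61) mm dia., open both ends. Posts at y +-52 mm, lower than its top. Catch tray below 130 mm square, floor at 5, walls to 24 mm. Sprung pads in the bore (z 69-96 mm) hold the plug: 5 to 20 N pushes it past; it falls once its top is below z 69 mm.
- plug: Terracotta-coloured spent plug, a cylinder 37 mm in diameter and 30 mm high, 50 g, stuck in the bore of the red-banded ring. Origin at the centre of its underside, z along its axis; at the start its underside is about 92 mm and its top about 122 mm above the bench. A like plug sits in the blue-banded ring.
- rack: Fixed aluminium rack: plate 80 mm (x) by 200 mm (y) on two end cheeks, top face 90 mm above the bench, with two through holes 34 mm in diameter at x = 0, y = -50 and +50 mm. Origin on the bench under the plate's centre, z up. A rod hangs in it with its flange on the plate, so the push rod's tip is then 13 mm above the bench.

How it is judged:
By the outcome, as a careful person would: the job done as asked, in the order asked, and still so for the second after the job is handed in, with the robot touching nothing.
It also fails if it takes over 56 s, if anything falls off the work surface, if the arm or the gripper's body presses on something with over 40 N, if the wrist force passes 120 N, or if a joint passes its speed limit or range.

ROBOT

A 6-joint arm with a two-finger parallel gripper is mounted at the origin on the work surface. World frame = base frame: x ahead of the robot, y to its left, z up, the work surface at z = 0. Lengths are in m, angles in rad, forces in N, time in s.
With the tool pointing down it reaches from about 0.3 to 0.75 m from the base axis. Payload 8.5 kg.
Tool frame: the origin (TCP) lies at the very end of the fingers, on their centre line; the grasp point (between the pads) lies 19 mm behind it; z points along the fingers, y is the direction in which the jaws open and shut (so a half turn about z gives the same grasp; the last joint's range is limited). The gripper opens to 85 mm and grips with 20 to 120 N. Pads are 22 mm wide; open, the fingers measure 114 mm over their backs; the gripper's body (76 mm by 85 mm) begins 54 mm behind the grasp point. The pads swing forward as they close: fully open they stand 13 mm farther back than shut.
Start: joints at [-0.215, 0.381, 1.297, -0, 1.464, -0.215], TCP at [0.55, 0, 0.231] pointing down, gripper open.
Joint ranges: [-3.11, 3.11], [-0.89, 2.33], [0.22, 2.48], [-1.42, 4.56], [0.17, 2.85], [-2.88, 2.88]. Speed limits (rad/s): [2.39, 2.39, 3.14, 3.14, 3.14, 3.14].

INTERFACE

Orientations are given as a unit quaternion [x, y, z, w].
In Python, from workcell import monitor, viewer, job gives the robot as it stands.
- The arm moves only by the shell command python3 -m pendant 'ROWS' [FORCE]. ROWS is a JSON object of lists of equal length, an entry for each row: "linear": the shift along the world's x, y, z in cm, a list of three; "rot": the turn, a rotation vector about the world's x, y, z in rad, a list of three; "gripper": the closure, from 0 (fully open) to 1 (shut). In form: {"linear": [[x, y, z], ...], "rot": [[wx, wy, wz], ...], "gripper": [gripper, ...]}. A call has 1 to 10 rows; each row shifts and turns the commanded pose from where the row before left it; what a row does not reach is not made up. A row lasts 1/10 s, in which the tool goes at most 50 mm and 8.59 degrees, less where a joint would pass 70% of its speed; a pose out of reach is approached as far as the arm can. A call is refused whole if a number of a shift passes 5 or a number of a turn 0.15, either way. A call with a gripper value outside its range is refused whole. The fingers move at their own pace and stop on an object; FORCE is the grip in N (left out, the last holds). Time passes only in rows, so rows that do not move let the fingers close. It gives the time, the measured TCP pose, the force and the opening at its end, in the units of the state.
- monitor.observe(): the state, without advancing time (a new reading comes with each control period).
- viewer.grab_frame(name): name is "scene" or "side" or "wrist"; returns the picture (480x640x3 uint8, red, green, blue); there is no depth.
- viewer.calibration(name): a dict with "camera_matrix" (3x3 intrinsics, pixels), "dist" ([k1, k2, p1, p2, k3] as OpenCV has them; the pictures are not rectified), "rvec" (rotation vector, rad) and "tvec" (3), from world to camera coordinates, as OpenCV has them. Camera axes: x right, y down, z forward; pixel columns grow to the right and rows downward; lengths in m; the calibration is good to about 2 mm. A picture is of the moment at which its call begins: read the wrist's pose just before it. calibration takes no time and is no camera call; for the wrist camera it gives the pose at the moment of the call.
- job.hand_in(): hands the job in, once; it reports no verdict.
The state is a dict: "time_s": time; "joint_positions": joint angles; "joint_vel": joint speeds; "tau": joint torques, N m; "tcp_pos": TCP position; "ee_rot": TCP orientation; "contact_force": force on the tool from outside, world axes, zero at the start; "wrist_torque": the same for the moment, N m; "grip_width": opening from 0.0 (shut) to 1.0 (fully open).
Only numpy, scipy, OpenCV 4.12 (cv2) and the standard library are available. Lean on these libraries where they do the work, as an engineer would, in place of code of your own. Each camera call takes 0.05 s, during which the arm holds its last target.

## Working session

There is one attempt and no reset: what is moved stays moved. The work goes in short steps, Python scripts to look and compute and a shell command to move; the robot and the scene stay as the last step left them, time stands still between calls to the robot, and variables do not carry over. Pictures are saved under pics/ and viewed, and the job is handed in when it is done.

```bash
mkdir -p pics; ls; cat > h.py <<'E'
import numpy as np,cv2
from workcell import monitor,viewer,job
def snap(n,fn):
    c=viewer.calibration(n); im=viewer.grab_frame(n)
    cv2.imwrite('pics/'+fn+'.png',im[:,:,::-1]); np.savez('pics/'+fn+'.npz',im=im,**{k:np.array(v) for k,v in c.items()})
    return im,c
def load(fn):
    d=np.load('pics/'+fn+'.npz'); return d['im'],d
def ray(c,uv):
    K=np.array(c['camera_matrix']);R,_=cv2.Rodrigues(np.array(c['rvec']));t=np.array(c['tvec']).reshape(3)
    p=cv2.undistortPoints(np.array(uv,float).reshape(-1,1,2),K,np.array(c['dist'])).reshape(-1,2)
    d=np.c_[p,np.ones(len(p))]@R
    return -R.T@t,d
def plane(c,uv,z):
    o,d=ray(c,uv); return o+d*((z-o[2])/d[:,2])[:,None]
def proj(c,P):
    return cv2.projectPoints(np.array(P,float).reshape(-1,1,3),np.array(c['rvec']),np.array(c['tvec']),np.array(c['camera_matrix']),np.array(c['dist']))[0].reshape(-1,2)
E
python3 - <<'E'
from h import *
print(monitor.observe())
for n in('scene','side','wrist'): 
    im,c=snap(n,n+'0'); print(n,ray(c,[320,240]))
E
```

```text
pics
{'time_s': 0.0, 'joint_positions': array([-2.15277532e-01,  3.81247262e-01,  1.29827212e+00, -4.15781429e-05,
        1.46359725e+00, -2.15324793e-01]), 'joint_vel': array([ 5.02719154e-05,  8.03599528e-05, -2.91562526e-04,  4.70598510e-05,
        4.31039735e-04, -9.89806283e-04]), 'tau': array([-1.00240642e-03, -4.48466885e+01, -2.31285810e+01, -2.87182611e-04,
        4.73836102e-03,  1.77242771e-05]), 'tcp_pos': array([5.49705526e-01, 6.35169229e-05, 2.30680421e-01]), 'ee_rot': array([ 7.07088282e-01,  7.07124869e-01, -4.28655974e-04, -6.30325674e-04]), 'contact_force': array([ 0.12760564, -0.04431674, -0.3799961 ]), 'wrist_torque': array([ 0.03755945, -0.01432223, -0.02525802]), 'grip_width': 0.9986129080439076}
scene (array([0.90430131, 0.18772917, 0.74169819]), array([[-0.51237803, -0.27334332, -0.81411709]]))
side (array([ 0.12533107, -0.53413037,  0.78337713]), array([[ 0.39520367,  0.56630382, -0.72350618]]))
wrist (array([0.55012949, 0.06900873, 0.37404109]), array([[-0.00219801, -0.27921603, -0.96024562]]))
```

View pics/scene0.png

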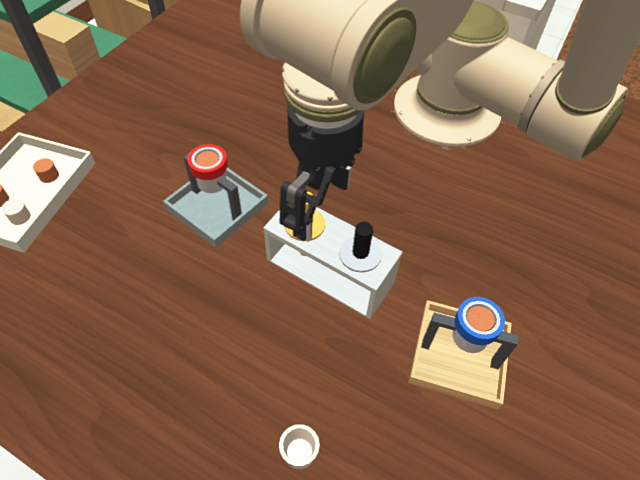

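View pics/side0.png

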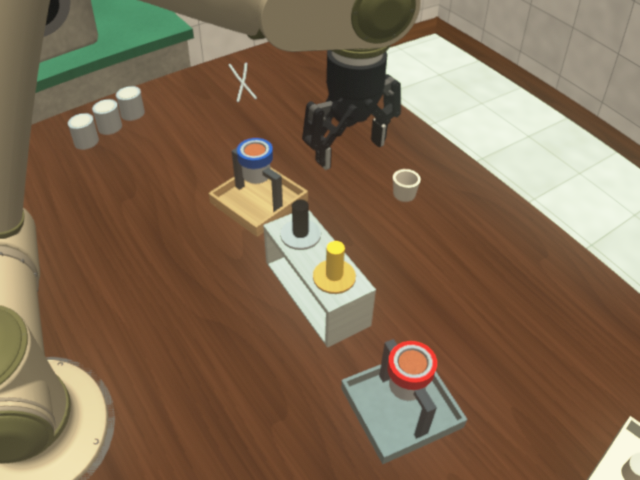

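View pics/wrist0.png

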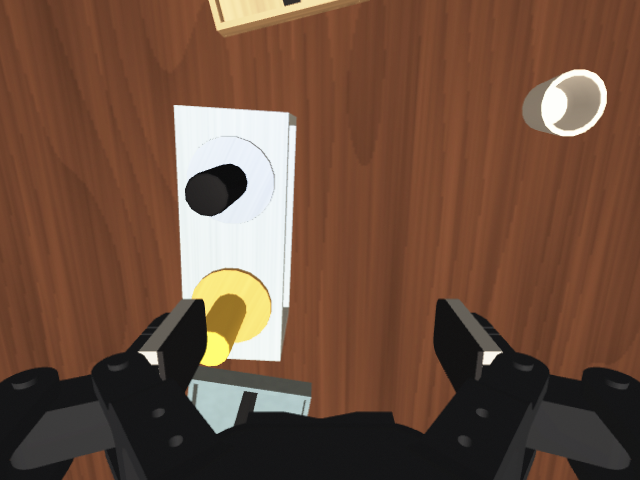

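```bash
cat > m.py <<'E'
from h import *
def cents(fn,lo,hi,minA=60):
    im,c=load(fn); hsv=cv2.cvtColor(im,cv2.COLOR_RGB2HSV)
    m=cv2.inRange(hsv,np.array(lo),np.array(hi)); return im,c,hsv,m
def blobs(m,minA=60,mode=cv2.RETR_CCOMP):
    cs,h=cv2.findContours(m,mode,cv2.CHAIN_APPROX_NONE)
    return [(cv2.contourArea(k),k,h[0][i][3]) for i,k in enumerate(cs) if cv2.contourArea(k)>minA]
def fitplane(c,k,z):
    # circle fit of contour cast on plane
    P=plane(c,k.reshape(-1,2),z)[:,:2]
    A=np.c_[2*P,np.ones(len(P))]; s=np.linalg.lstsq(A,(P**2).sum(1),rcond=None)[0]
    r=np.sqrt(s[2]+s[0]**2+s[1]**2); return s[:2].round(4),round(2e3*r,1),round(1e3*np.std(np.hypot(*(P-s[:2]).T)),2)
E
python3 - <<'E'
from m import *
for fn in('scene0','side0'):
    im,c,hsv,m=cents(fn,(0,170,120),(4,255,255)); 
    im2,_,_,m2=cents(fn,(174,170,120),(180,255,255)); m|=m2
    for A,k,p in blobs(m,100): print(fn,'red',A,p,k.reshape(-1,2).mean(0),fitplane(c,k,.125))
    im,c,hsv,m=cents(fn,(5,100,120),(14,200,255))
    for A,k,p in blobs(m,100):
        u=k.reshape(-1,2).mean(0)
        print(fn,'terra',A,u,fitplane(c,k,.122))
for fn in('side0','wrist0'):
    im,c,hsv,m=cents(fn,(20,120,80),(35,255,255))
    if fn=='wrist0': print(hsv[349,213],hsv[310,230],hsv[290,255])
    else: print(hsv[248,335],hsv[265,335],hsv[275,347])
    im,c,hsv,m=cents(fn,(28,200,235),(32,255,255))
    for A,k,p in blobs(m,50): print(fn,'top',A,k.reshape(-1,2).mean(0),fitplane(c,k,.156))
    im,c,hsv,m=cents(fn,(15,100,60),(35,255,255))
    for A,k,p in blobs(m,100): print(fn,'all',A,cv2.boundingRect(k))
im,c=load('wrist0')
P=plane(c,[[174,105],[289,113],[280,361],[188,361]],.09);print(P.round(4))
im,c=load('side0')
P=plane(c,[[264,224],[310,205],[374,291],[326,312]],.09);print(P.round(4))
E
```

```text
scene0 red 1073.5 -1 [207.23853211 161.50458716] (array([ 0.473 , -0.2522]), np.float64(70.6), np.float64(3.34))
scene0 red 623.0 0 [206.5 157.6] (array([ 0.4672, -0.2577]), np.float64(53.4), np.float64(0.63))
scene0 terra 511.5 [ 97.22222222 462.98039216] (array([ 0.8955, -0.0815]), np.float64(48.7), np.float64(10.28))
scene0 terra 171.5 [161.76100629 455.30188679] (array([ 0.821 , -0.0274]), np.float64(99.1), np.float64(8.12))
scene0 terra 205.0 [169.75274725 453.44505495] (array([ 0.7453, -0.0221]), np.float64(227.8), np.float64(4.42))
scene0 terra 1841.5 [ 39.00990099 453.65346535] (array([ 0.9112, -0.1464]), np.float64(89.4), np.float64(14.5))
scene0 terra 145.5 [ 28.22535211 452.76056338] (array([ 0.9187, -0.1549]), np.float64(41.6), np.float64(4.35))
scene0 terra 328.5 [ 78.75384615 431.97435897] (array([ 0.8954, -0.1252]), np.float64(45.4), np.float64(10.43))
scene0 terra 747.5 [245.25095057 446.5513308 ] (array([0.7108, 0.0494]), np.float64(209.4), np.float64(7.52))
scene0 terra 109.0 [ 12.66216216 414.72972973] (array([ 0.9123, -0.2042]), np.float64(28.7), np.float64(6.57))
[... 6605 characters left out ...]
265]), np.float64(32.7), np.float64(0.93))
side0 terra 106.0 [182.16666667 145.75      ] (array([0.4255, 0.309 ]), np.float64(82.4), np.float64(17.54))
[ 28 175 250] [ 21 166 161] [ 24 145 235]
side0 all 1242.0 (0, 307, 27, 75)
side0 all 1396.0 (313, 239, 42, 54)
side0 all 2960.0 (208, 167, 100, 70)
side0 all 300.0 (597, 134, 43, 33)
side0 all 907.0 (354, 0, 60, 29)
[ 30 139 254] [ 20 188 153] [ 25 126 249]
wrist0 all 4819.0 (192, 268, 79, 99)
wrist0 all 931.5 (216, 0, 150, 37)
[[ 0.4475  0.0848  0.09  ]
 [ 0.5277  0.0797  0.09  ]
 [ 0.5154 -0.1204  0.09  ]
 [ 0.4377 -0.12    0.09  ]]
[[ 0.4496  0.0872  0.09  ]
 [ 0.5351  0.0835  0.09  ]
 [ 0.5118 -0.1191  0.09  ]
 [ 0.4325 -0.1116  0.09  ]]
```

```bash
python3 - <<'E'
from m import *
for fn,x in(('side0',(320,235,355,262)),('wrist0',(190,325,240,375))):
    im,c,hsv,m=cents(fn,(26,100,220),(34,255,255)); w=np.zeros_like(m); w[x[1]:x[3],x[0]:x[2]]=255; m&=w
    for A,k,p in blobs(m,60,): print(fn,'top',A,fitplane(c,cv2.convexHull(k),.156))
# flange: mask of brass, lower/outer arc
im,c,hsv,m=cents('side0',(15,90,60),(35,255,255)); w=np.zeros_like(m); w[262:296,308:360]=255
k=max(blobs(m&w),key=lambda t:t[0])[1].reshape(-1,2); k=k[(k[:,1]>268)];print(fitplane(c,k,.093))
k=np.array([k_ for k_ in k if not(324<k_[0]<348 and k_[1]<285)]);print(fitplane(c,k,.0945))
im,c,hsv,m=cents('wrist0',(15,90,60),(35,255,255))
k=max(blobs(m),key=lambda t:t[0])[1].reshape(-1,2)
k=k[(k[:,0]>208)&((k[:,0]>240)|(k[:,1]<300))];print(fitplane(c,k,.096))
# rack plate white mask corners from wrist
g=im.astype(int); m=((g.min(2)>215)*255).astype(np.uint8); w=np.zeros_like(m); w[90:370,160:300]=255
k=np.vstack([b[1] for b in blobs(m&w,200,cv2.RETR_EXTERNAL)]); 
cv2.imwrite('pics/rackm.png',m&w)
P=plane(c,k.reshape(-1,2),.09)[:,:2].astype(np.float32); r=cv2.minAreaRect(P*1000);print(r,cv2.boundingRect(k))
E
```

```text
side0 top 154.5 (array([ 0.4779, -0.0659]), np.float64(23.8), np.float64(0.17))
wrist0 top 617.5 (array([ 0.4786, -0.0671]), np.float64(24.2), np.float64(0.33))
(array([ 0.4782, -0.0655]), np.float64(61.8), np.float64(0.55))
(array([ 0.4774, -0.0665]), np.float64(61.7), np.float64(0.55))
(array([ 0.4788, -0.066 ]), np.float64(62.7), np.float64(0.35))
((483.8127746582031, -17.66985321044922), (200.67367553710938, 85.2515869140625), 86.52035522460938) (174, 105, 122, 256)
```

View pics/rackm.png

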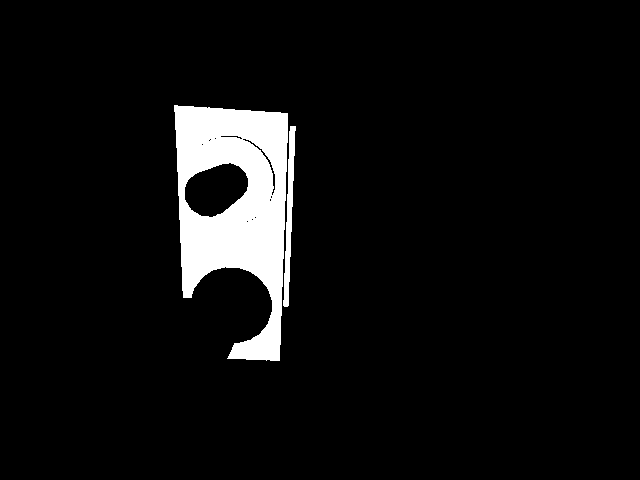

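```bash
python3 - <<'E'
from m import *
im,c=load('wrist0'); g=im.astype(int); m=((g.min(2)>215)*255).astype(np.uint8)
w=np.zeros_like(m); w[90:370,160:289]=255
k=max(blobs(m&w,200,cv2.RETR_EXTERNAL),key=lambda t:t[0])[1].reshape(-1,2)
P=plane(c,k,.09)[:,:2]*1000
def ln(sel):
    v=cv2.fitLine(P[sel].astype(np.float32),cv2.DIST_HUBER,0,.01,.01).ravel();return v
L=ln((k[:,0]<190)&(k[:,1]>115)&(k[:,1]<285)); R=ln((k[:,0]>278)&(k[:,1]>125)&(k[:,1]<350)); T=ln((k[:,1]<118)&(k[:,0]>185)&(k[:,0]<280)); B=ln((k[:,1]>352)&(k[:,0]>235)&(k[:,0]<272))
def X(a,b):
    s=np.linalg.solve(np.c_[a[:2],-b[:2]],b[2:]-a[2:]);return a[2:]+s[0]*a[:2]
C=np.array([X(L,T),X(R,T),X(R,B),X(L,B)]);print(C.round(1));ctr=C.mean(0)
print('sizes',np.linalg.norm(np.diff(np.r_[C,C[:1]],axis=0),axis=1).round(1))
d=(C[0]+C[1]-C[2]-C[3]);d/=np.linalg.norm(d);print(ctr,np.degrees(np.arctan2(-d[0],d[1])),'hole',ctr-50*d,'other',ctr+50*d)
E
```

```text
[[ 447.8   84.7]
 [ 526.7   79.7]
 [ 514.5 -119.2]
 [ 435.5 -115.2]]
sizes [ 79.  199.3  79.1 200.3]
[481.1229   -17.499908] -3.5047812 hole [478.0663   -67.406395] other [484.17947   32.406578]
```

```bash
python3 -m pendant '{"linear":[[-1.2,-1.1,0],[-1.2,-1.1,0],[-1.2,-1.1,0],[-1.2,-1.1,0],[-1.2,-1.1,0],[-1.2,-1.1,0],[0,0,0],[0,0,0]],"rot":[[0,0,0],[0,0,0],[0,0,0],[0,0,0],[0,0,0],[0,0,0],[0,0,0],[0,0,0]],"gripper":[0,0,0,0,0,0,0,0]}' 60
python3 - <<'E'
from h import *
snap('wrist','w1');print(monitor.observe()['tcp_pos'])
E
```

```text
time_s: 0.95
tcp_pos: [0.478, -0.0662, 0.2315]
ee_rot: [0.707, 0.707, 0.0, 0.0]
contact_force: [-0.2, -0.3, -1.0]
grip_width: 1.0
[ 0.47819595 -0.06595541  0.231394  ]
```

View pics/w1.png

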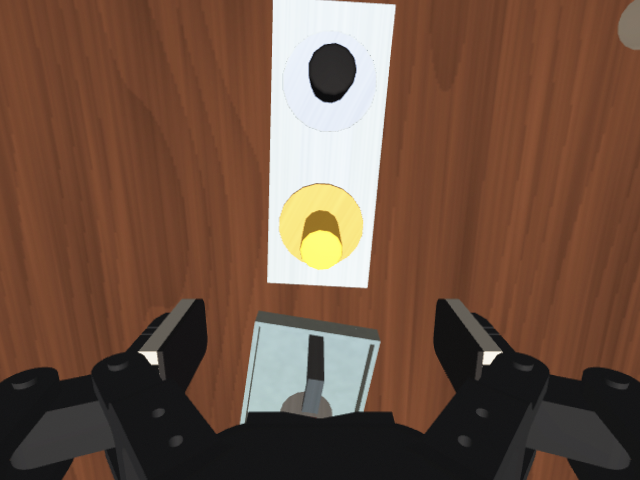

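The yellow handle top (321,249) is centred between the fingers, whose midpoint is at column 320. The black handle is clear at (332,72). I'm going down now.

```bash
python3 -m pendant '{"linear":[[0,0,-1.5],[0,0,-1.5],[0,0,-1.5],[0,0,-1.5],[0,0,-1.5],[0,0,-1.5],[0,0,-1.5],[0,0,-1],[0,0,-0.7],[0,0,0]],"rot":[[0,0,0],[0,0,0],[0,0,0],[0,0,0],[0,0,0],[0,0,0],[0,0,0],[0,0,0],[0,0,0],[0,0,0]],"gripper":[0,0,0,0,0,0,0,0,0,0]}'
python3 -m pendant '{"linear":[[0,0,0],[0,0,0],[0,0,0],[0,0,0],[0,0,0],[0,0,0],[0,0,0],[0,0,0],[0,0,0],[0,0,0]],"rot":[[0,0,0],[0,0,0],[0,0,0],[0,0,0],[0,0,0],[0,0,0],[0,0,0],[0,0,0],[0,0,0],[0,0,0]],"gripper":[1,1,1,1,1,1,1,1,1,1]}' 80
```

```text
time_s: 2.0
tcp_pos: [0.4779, -0.0658, 0.1087]
ee_rot: [0.707, 0.707, -0.0, -0.001]
contact_force: [-0.3, 1.0, 0.0]
grip_width: 0.999
time_s: 3.0
tcp_pos: [0.4782, -0.0661, 0.1098]
ee_rot: [0.707, 0.707, 0.0, 0.0]
contact_force: [-0.9, -0.4, 5.5]
grip_width: 0.284
```

```bash
python3 -m pendant '{"linear":[[0,0,0.5],[0,0,1.5],[0,0,1.5],[0,0,1.5],[0,0,1.5],[0,0,1.5],[0,0,1.5],[0,0,1.5],[0,0,1.5],[0,0,1.5]],"rot":[[0,0,0],[0,0,0],[0,0,0],[0,0,0],[0,0,0],[0,0,0],[0,0,0],[0,0,0],[0,0,0],[0,0,0]],"gripper":[1,1,1,1,1,1,1,1,1,1]}'
python3 -m pendant '{"linear":[[0,0,0.5],[0,0,0],[0,0,0]],"rot":[[0,0,0],[0,0,0],[0,0,0]],"gripper":[1,1,1]}'
python3 - <<'E'
from h import *
snap('wrist','w2');snap('side','s2');snap('scene','c2');print(monitor.observe()['tcp_pos'])
E
```

```text
time_s: 4.0
tcp_pos: [0.4776, -0.0659, 0.2498]
ee_rot: [0.707, 0.707, -0.0, -0.0]
contact_force: [0.8, 0.0, -2.6]
grip_width: 0.286
time_s: 4.3
tcp_pos: [0.4776, -0.0659, 0.2535]
ee_rot: [0.707, 0.707, -0.0, -0.001]
contact_force: [0.2, 0.4, -1.1]
grip_width: 0.282
[ 0.47774018 -0.06592203  0.25362567]
```

View pics/s2.png

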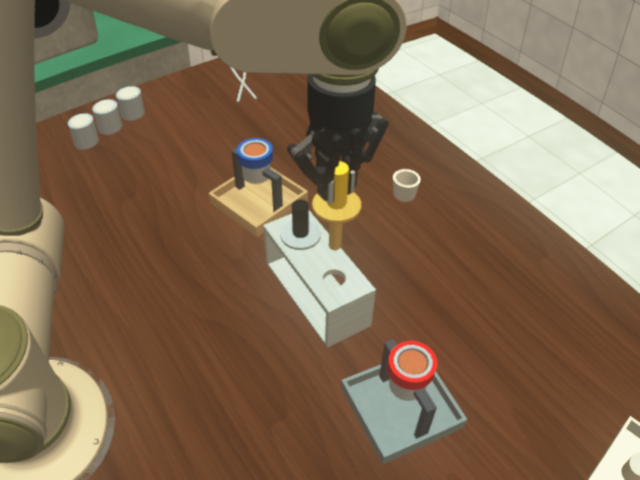

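View pics/c2.png

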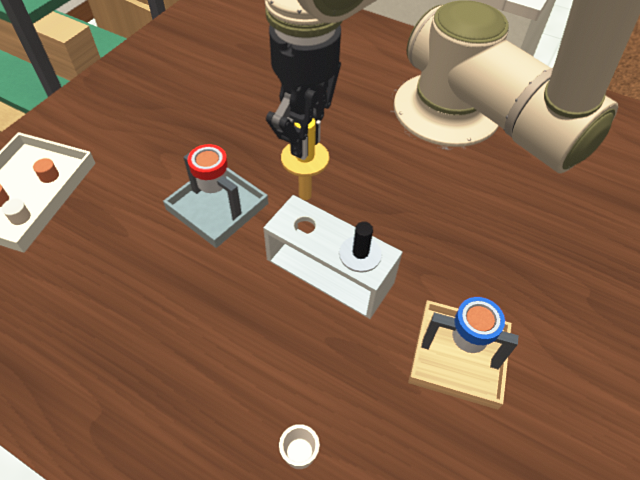

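```bash
cat > tip.py <<'E'
from m import *
def tip(fa,fb,zt,xy,R=.009):
    # shank lower-end: brass mask near projected tip; triangulate shank axis points at tip from 2 views
    out=[]
    for fn in(fa,fb):
        im,c,hsv,m=cents(fn,(14,90,50),(35,255,255))
        pb=proj(c,[[xy[0],xy[1],zt],[xy[0],xy[1],zt+.06]]); 
        n,l,s,ce=cv2.connectedComponentsWithStats(m)
        u,v=pb[0]; w=np.zeros_like(m); w[int(min(pb[:,1])):int(v)+25,int(min(pb[:,0]))-14:int(max(pb[:,0]))+14]=255
        ys,xs=np.nonzero(m&w)
        rows=range(int(v)-14,int(v)-6)
        mid=[xs[ys==r].mean() for r in rows]; wd=[np.ptp(xs[ys==r])+1 for r in rows]
        pr=np.array([np.interp(r,[pb[0,1],pb[1,1]][::(1 if pb[0,1]<pb[1,1] else -1)],[pb[0,0],pb[1,0]][::(1 if pb[0,1]<pb[1,1] else -1)]) for r in rows])
        mx=proj(c,[[xy[0]+R*np.cos(a),xy[1]+R*np.sin(a),zt] for a in np.arange(0,6.28,.1)])[:,1].max()
        print(fn,'tip px pred',pb[0].round(1),'col err',(np.array(mid)-pr).mean().round(2),'widths',wd[:3],'bottom row seen',ys.max(),'pred',mx.round(1))
E
python3 - <<'E'
from tip import *
tip('c2','s2',.157,(.4777,-.0659))
# hole in scene
im,c=load('c2'); g=im.astype(int); w=np.zeros(im.shape[:2],np.uint8); w[212:238,288:322]=255
m=((g.min(2)<150)*255).astype(np.uint8)&w
for A,k,p in blobs(m,60): print('hole',A,cv2.boundingRect(k),fitplane(c,k,.09))
im,c=load('w2'); print(proj(c,[[.478,-.0674,.09]]))
E
```

```text
c2 tip px pred [305.7 195.2] col err -0.91 widths [np.int64(14), np.int64(14), np.int64(14)] bottom row seen 199 pred 200.0
s2 tip px pred [335.  246.6] col err 1.35 widths [np.int64(15), np.int64(17), np.int64(16)] bottom row seen 249 pred 251.4
hole 228.0 (294, 217, 21, 17) (array([ 0.4806, -0.0663]), np.float64(29.8), np.float64(1.37))
[[320.79857136 218.18732991]]
```

View pics/w2.png

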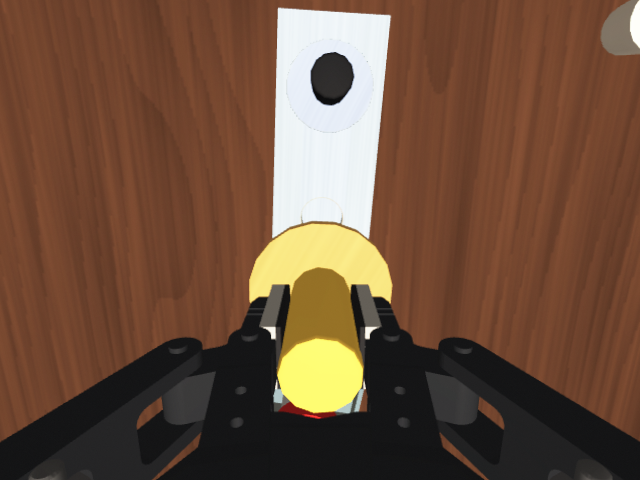

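```bash
python3 -m pendant '{"linear":[[-0.1,-1,0],[-0.15,-2,0],[-0.15,-2,0],[-0.15,-2.2,0],[-0.15,-2.4,0],[-0.15,-2.4,0],[-0.15,-2.2,0],[-0.1,-2,0],[-0.1,-2,0],[-0.1,-1,0]],"rot":[[0,0,0],[0,0,0],[0,0,0],[0,0,0],[0,0,0],[0,0,0],[0,0,0],[0,0,0],[0,0,0],[0,0,0]],"gripper":[1,1,1,1,1,1,1,1,1,1]}' 110
python3 -m pendant '{"linear":[[0,0,0],[0,0,0],[0,0,0]],"rot":[[0,0,0],[0,0,0],[0,0,0]],"gripper":[1,1,1]}'
python3 - <<'E'
from tip import *
snap('side','s3');snap('scene','c3');print(monitor.observe()['tcp_pos'])
p=monitor.observe()['tcp_pos']; tip('c3','s3',p[2]-.0965,p[:2])
E
```

```text
time_s: 5.45
tcp_pos: [0.4645, -0.2599, 0.2539]
ee_rot: [0.708, 0.707, -0.0, -0.0]
contact_force: [0.3, 0.1, -1.2]
grip_width: 0.28
time_s: 5.75
tcp_pos: [0.465, -0.2572, 0.2544]
ee_rot: [0.707, 0.707, 0.0, -0.0]
contact_force: [0.4, 0.6, -3.2]
grip_width: 0.28
[ 0.46510094 -0.2572864   0.25445894]
c3 tip px pred [204.3 141.8] col err -1.13 widths [np.int64(13), np.int64(13), np.int64(13)] bottom row seen 145 pred 145.9
s3 tip px pred [416.6 345.5] col err -0.4 widths [np.int64(18), np.int64(18), np.int64(17)] bottom row seen 350 pred 351.6
```

View pics/s3.png

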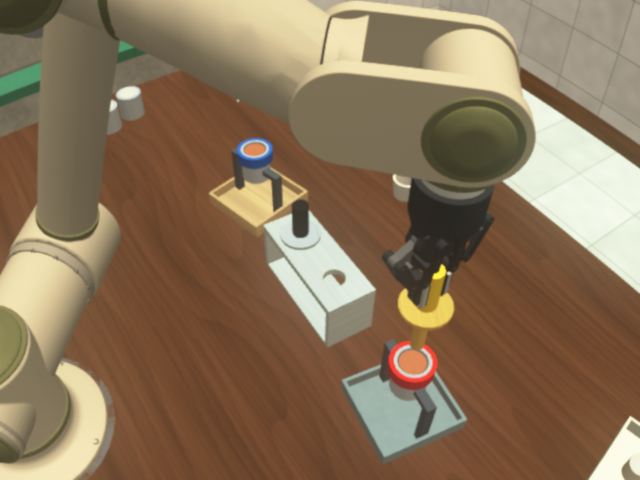

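View pics/c3.png

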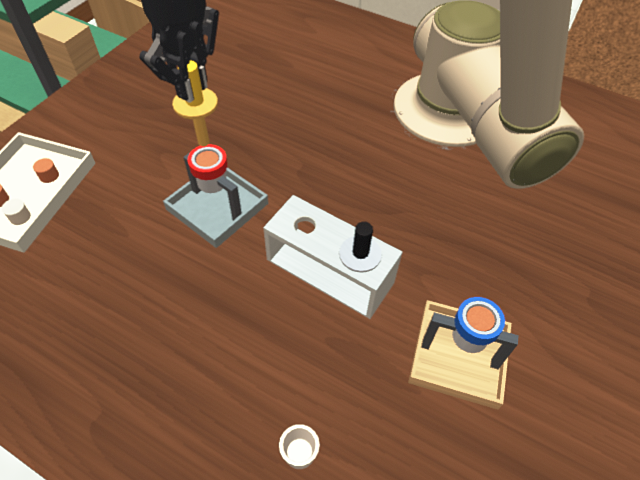

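The tip prediction matches both views to within about 1 px, and it is centred over the red ring. Now I'll push down.

```bash
python3 -m pendant '{"linear":[[0,0,-0.7],[0,0,-0.8],[0,0,-0.8],[0,0,-0.5],[0,0,-0.5],[0,0,-0.5],[0,0,-0.5],[0,0,-0.5],[0,0,0]],"rot":[[0,0,0],[0,0,0],[0,0,0],[0,0,0],[0,0,0],[0,0,0],[0,0,0],[0,0,0],[0,0,0]],"gripper":[1,1,1,1,1,1,1,1,1]}'
python3 -m pendant '{"linear":[[0,0,-0.5],[0,0,-0.5],[0,0,-0.5],[0,0,-0.5],[0,0,0]],"rot":[[0,0,0],[0,0,0],[0,0,0],[0,0,0],[0,0,0]],"gripper":[1,1,1,1,1]}'
```

```text
time_s: 6.75
tcp_pos: [0.4647, -0.2578, 0.2055]
ee_rot: [0.707, 0.707, -0.0, -0.001]
contact_force: [0.2, 0.0, -2.1]
grip_width: 0.281
time_s: 7.25
tcp_pos: [0.4647, -0.2577, 0.1854]
ee_rot: [0.707, 0.707, -0.0, -0.001]
contact_force: [-0.0, -0.0, -2.9]
grip_width: 0.282
```

```bash
python3 - <<'E'
from h import *
a,_=snap('side','s4');b,_=snap('scene','c4');
cv2.imwrite('pics/z4.png',np.hstack([cv2.resize(a[230:480,320:480],(384,600)),cv2.resize(b[50:250,140:280],(416,600))])[:,:,::-1])
E
```

```text
(no output)
```

View pics/z4.png

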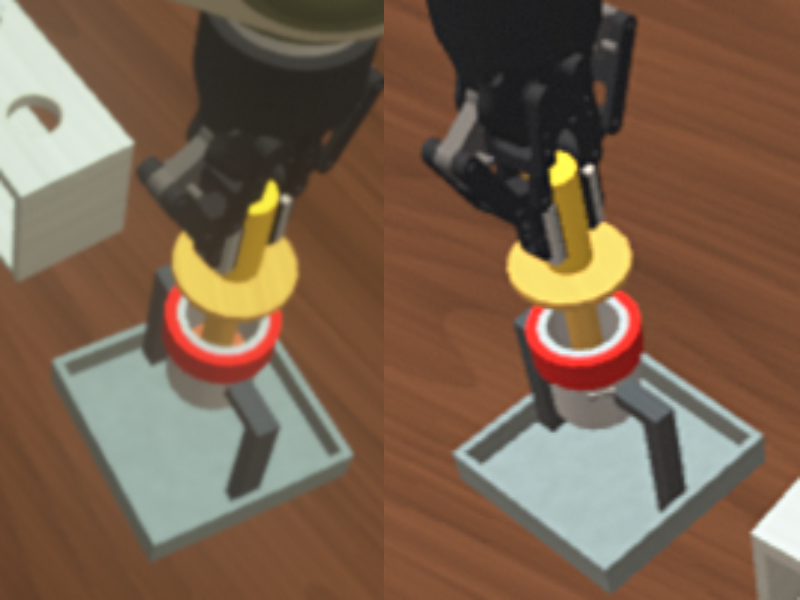

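The rod is inside the bore, centred, and the plug has gone deeper. I'll keep pushing until the tip is at about 58 mm.

```bash
python3 -m pendant '{"linear":[[0,0,-0.4],[0,0,-0.4],[0,0,-0.4],[0,0,-0.4]],"rot":[[0,0,0],[0,0,0],[0,0,0],[0,0,0]],"gripper":[1,1,1,1]}'
python3 -m pendant '{"linear":[[0,0,-0.4],[0,0,-0.4],[0,0,-0.4],[0,0,-0.3],[0,0,0],[0,0,0]],"rot":[[0,0,0],[0,0,0],[0,0,0],[0,0,0],[0,0,0],[0,0,0]],"gripper":[1,1,1,1,1,1]}'
python3 - <<'E'
from h import *
a,_=snap('side','s5');b,_=snap('scene','c5');
cv2.imwrite('pics/z5.png',np.hstack([cv2.resize(a[230:480,320:480],(384,600)),cv2.resize(b[50:250,140:280],(416,600))])[:,:,::-1])
E
```

```text
time_s: 7.75
tcp_pos: [0.465, -0.258, 0.17]
ee_rot: [0.707, 0.707, -0.0, 0.0]
contact_force: [0.2, 0.4, -0.3]
grip_width: 0.278
time_s: 8.35
tcp_pos: [0.465, -0.258, 0.1553]
ee_rot: [0.707, 0.707, -0.0, -0.0]
contact_force: [0.3, -0.1, -2.2]
grip_width: 0.281
```

View pics/z5.png

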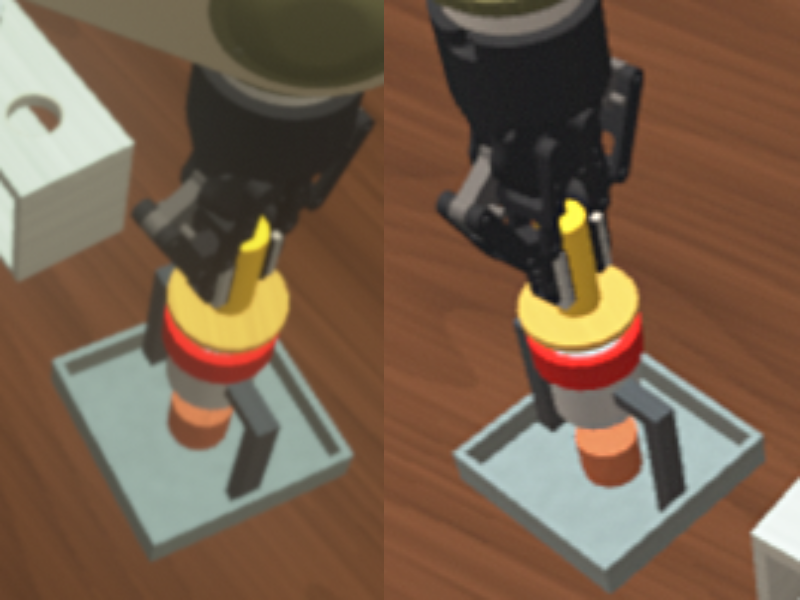

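The plug has dropped and stands in the tray under the ring, so I'll pull the rod back up.

```bash
python3 -m pendant '{"linear":[[0,0,0.5],[0,0,1],[0,0,1.2],[0,0,1.2],[0,0,1.2],[0,0,1.2],[0,0,1.2],[0,0,1.2],[0,0,1.2],[0,0,0]],"rot":[[0,0,0],[0,0,0],[0,0,0],[0,0,0],[0,0,0],[0,0,0],[0,0,0],[0,0,0],[0,0,0],[0,0,0]],"gripper":[1,1,1,1,1,1,1,1,1,1]}'
python3 - <<'E'
from m import *
a,_=snap('side','s6');b,_=snap('scene','c6');
for fn,(x0,y0,x1,y1) in(('s6',(320,266,350,288)),('c6',(290,212,322,238))):
    im,c=load(fn); g=im.astype(int); w=np.zeros(im.shape[:2],np.uint8); w[y0:y1,x0:x1]=255
    L=g.min(2)
    cv2.imwrite('pics/hole_%s.png'%fn,cv2.resize(im[y0-15:y1+15,x0-15:x1+15],None,fx=7,fy=7,interpolation=cv2.INTER_NEAREST)[:,:,::-1])
    pts=proj(c,[[.4781+.017*np.cos(t),-.0674+.017*np.sin(t),.09] for t in np.arange(0,6.3,.785)]);print(fn,pts.min(0),pts.max(0))
cv2.imwrite('pics/z6.png',np.hstack([cv2.resize(a[230:480,320:480],(384,600)),cv2.resize(b[50:250,140:280],(416,600))])[:,:,::-1])
print(monitor.observe()['tcp_pos'])
E
```

```text
time_s: 9.45
tcp_pos: [0.4654, -0.2584, 0.2566]
ee_rot: [0.707, 0.707, 0.0, 0.002]
contact_force: [-1.1, 0.0, -1.1]
grip_width: 0.277
s6 [323.1141527  269.63969517] [345.8681699 286.9781803]
c6 [294.14536841 214.7225918 ] [315.38324976 231.60932897]
[ 0.46492947 -0.25791914  0.25454553]
```

View pics/z6.png

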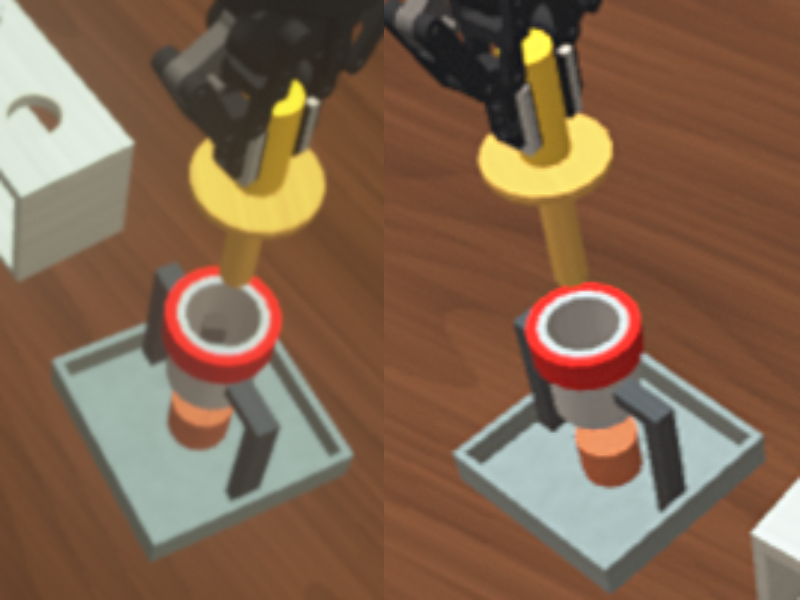

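View pics/hole_s6.png

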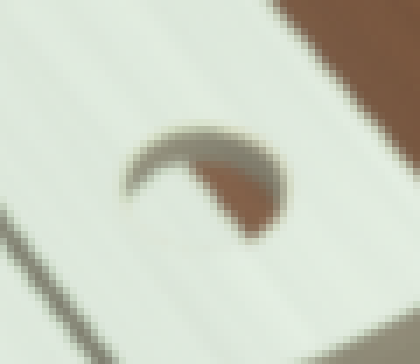

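The bore is empty and the plug is in the tray. The side view puts the hole within 1 px of my earlier estimate (0.478, −0.067). I'm taking the rod back to the rack.

```bash
python3 -m pendant '{"linear":[[0.1,1,0],[0.15,2,0],[0.15,2,0],[0.15,2.2,0],[0.15,2.3,0],[0.15,2.4,0],[0.15,2.2,0],[0.1,2,0],[0.1,2,0],[0.1,1,0]],"rot":[[0,0,0],[0,0,0],[0,0,0],[0,0,0],[0,0,0],[0,0,0],[0,0,0],[0,0,0],[0,0,0],[0,0,0]],"gripper":[1,1,1,1,1,1,1,1,1,1]}'
python3 -m pendant '{"linear":[[0,0,0],[0,0,-1.5],[0,0,-1.5],[0,0,-1.5],[0,0,0],[0,0,0]],"rot":[[0,0,0],[0,0,0],[0,0,0],[0,0,0],[0,0,0],[0,0,0]],"gripper":[1,1,1,1,1,1]}'
python3 - <<'E'
from tip import *
a,_=snap('side','s7');b,_=snap('scene','c7');p=monitor.observe()['tcp_pos'];print(p)
tip('c7','s7',p[2]-.0965,p[:2])
cv2.imwrite('pics/z7.png',np.hstack([cv2.resize(a[160:360,250:410],(400,500)),cv2.resize(b[110:310,240:400],(400,500))])[:,:,::-1])
E
```

```text
time_s: 10.55
tcp_pos: [0.4775, -0.0651, 0.254]
ee_rot: [0.707, 0.708, -0.0, -0.001]
contact_force: [-0.2, 0.3, -1.8]
grip_width: 0.279
time_s: 11.15
tcp_pos: [0.4781, -0.0676, 0.2096]
ee_rot: [0.707, 0.707, -0.0, 0.0]
contact_force: [-0.1, -0.7, -2.1]
grip_width: 0.279
[ 0.47834767 -0.06744208  0.21011149]
c7 tip px pred [304.6 213.7] col err -0.9 widths [np.int64(12), np.int64(12), np.int64(11)] bottom row seen 218 pred 218.4
s7 tip px pred [335.1 267.6] col err -0.59 widths [np.int64(11), np.int64(11), np.int64(11)] bottom row seen 283 pred 272.3
```

View pics/z7.png

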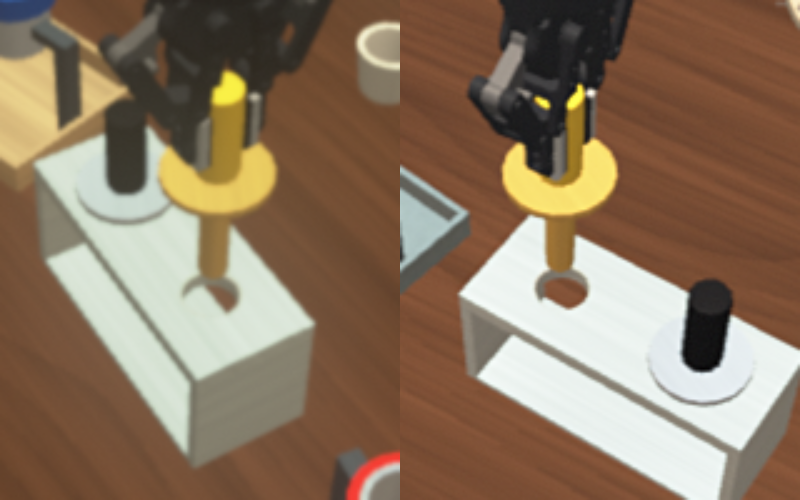

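```bash
python3 -m pendant '{"linear":[[0,0,-0.8],[0,0,-1.2],[0,0,-1.2],[0,0,-1.2],[0,0,-1.2],[0,0,-1.2],[0,0,-1.2],[0,0,-1.0],[0,0,-0.5],[0,0,0]],"rot":[[0,0,0],[0,0,0],[0,0,0],[0,0,0],[0,0,0],[0,0,0],[0,0,0],[0,0,0],[0,0,0],[0,0,0]],"gripper":[1,1,1,1,1,1,1,1,1,1]}'
python3 -m pendant '{"linear":[[0,0,-0.2],[0,0,-0.1],[0,0,0]],"rot":[[0,0,0],[0,0,0],[0,0,0]],"gripper":[1,1,1]}'
```

```text
time_s: 12.25
tcp_pos: [0.4778, -0.0669, 0.1138]
ee_rot: [0.707, 0.707, -0.0, -0.0]
contact_force: [-0.6, 0.9, -0.9]
grip_width: 0.28
time_s: 12.55
tcp_pos: [0.4781, -0.067, 0.1115]
ee_rot: [0.707, 0.707, 0.0, 0.0]
contact_force: [-0.6, -0.1, -1.4]
grip_width: 0.282
```

```bash
python3 -m pendant '{"linear":[[0,0,-0.1],[0,0,-0.1],[0,0,0]],"rot":[[0,0,0],[0,0,0],[0,0,0]],"gripper":[1,1,1]}'
python3 - <<'E'
from h import *
a,_=snap('side','s8');b,_=snap('scene','c8')
cv2.imwrite('pics/z8.png',np.hstack([cv2.resize(a[160:360,250:410],(400,500)),cv2.resize(b[110:310,240:400],(400,500))])[:,:,::-1])
E
```

```text
time_s: 12.85
tcp_pos: [0.4781, -0.067, 0.1099]
ee_rot: [0.707, 0.707, 0.0, 0.0]
contact_force: [-2.1, 0.1, 4.7]
grip_width: 0.279
```

View pics/z8.png

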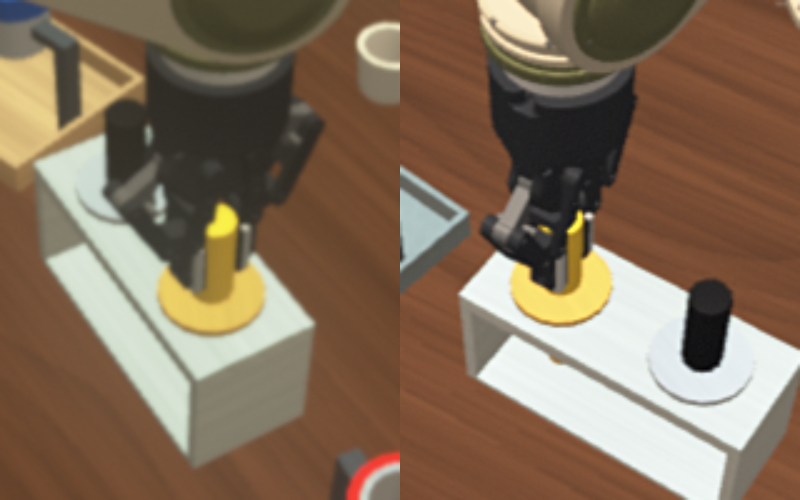

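The flange is resting on the plate: contact is +4.7 N and the TCP is back at its grasp height. I'll open the gripper and retract.

```bash
python3 -m pendant '{"linear":[[0,0,0],[0,0,0],[0,0,0],[0,0,0],[0,0,0],[0,0,0],[0,0,0],[0,0,0],[0,0,0],[0,0,0]],"rot":[[0,0,0],[0,0,0],[0,0,0],[0,0,0],[0,0,0],[0,0,0],[0,0,0],[0,0,0],[0,0,0],[0,0,0]],"gripper":[0.8,0.6,0.4,0.2,0,0,0,0,0,0]}' 30
python3 -m pendant '{"linear":[[0,0,0.5],[0,0,1.3],[0,0,1.5],[0,0,1.5],[0,0,1.5],[0,0,1.5],[0,0,1.5],[0,0,1.5],[0,0,1.5],[0,0,0]],"rot":[[0,0,0],[0,0,0],[0,0,0],[0,0,0],[0,0,0],[0,0,0],[0,0,0],[0,0,0],[0,0,0],[0,0,0]],"gripper":[0,0,0,0,0,0,0,0,0,0]}'
python3 - <<'E'
from m import *
a,_=snap('side','s9');b,_=snap('scene','c9');snap('wrist','w9')
im,c,hsv,m=cents('side0' if 0 else 's9',(26,100,220),(34,255,255)); w=np.zeros_like(m); w[230:265,315:360]=255
for A,k,p in blobs(m&w,60): print('top',A,fitplane(c,cv2.convexHull(k),.156))
cv2.imwrite('pics/z9.png',np.hstack([cv2.resize(a[180:480,240:480],(400,500)),cv2.resize(b[110:310,160:400],(400,500))])[:,:,::-1])
E
```

```text
time_s: 13.95
tcp_pos: [0.478, -0.067, 0.1093]
ee_rot: [0.707, 0.707, 0.0, -0.0]
contact_force: [-0.2, -0.0, -0.1]
grip_width: 1.0
time_s: 14.95
tcp_pos: [0.4786, -0.0672, 0.2342]
ee_rot: [0.707, 0.707, 0.001, 0.002]
contact_force: [0.1, -0.0, 0.3]
grip_width: 1.003
top 152.5 (array([ 0.4777, -0.0668]), np.float64(24.2), np.float64(0.21))
```

View pics/z9.png

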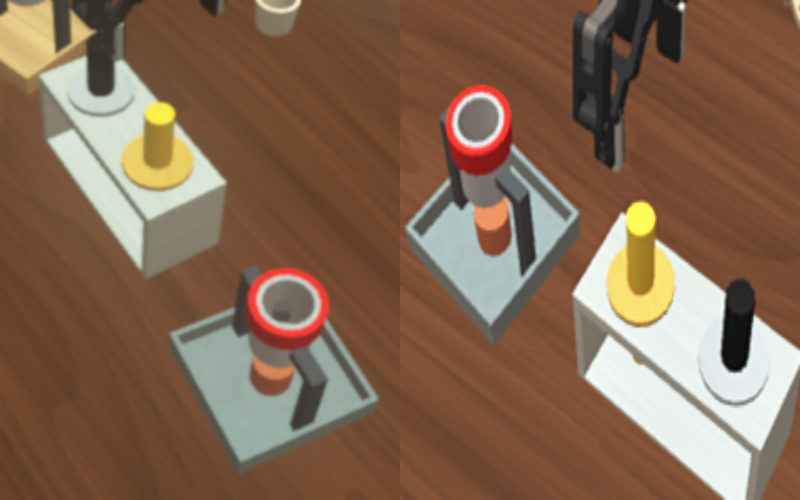

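View pics/w9.png

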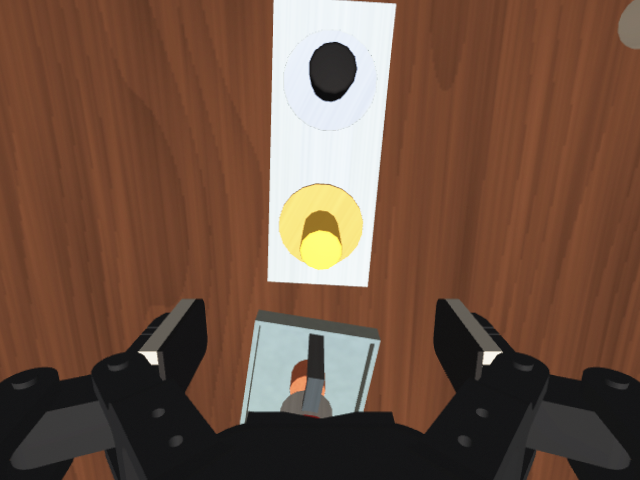

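The rod hangs upright in its hole, with its top at wrist pixel (321,249), the same as before I took it. The plug is in the tray and the gripper is clear, so I'm handing in.

```bash
python3 -c "
from workcell import job
print(job.hand_in())"
```

```text
the job is handed in; nothing more can be done
None
```

The job is done and handed in at about 15 s of the 56 s allowed. I took the yellow-handled rod from the rack and pushed it down through the red-banded ring until the plug fell into the tray. Then I hung the rod back in its own hole, opened the gripper and backed off about 12 cm.

- **Plug:** the last pictures show the red ring's bore empty and the plug standing in the tray beneath it.
- **Rod:** it hangs upright with its flange on the plate. Its handle top measures (0.478, −0.067), and I had put the hole centre at (0.478, −0.067).
- **Bystanders:** the black-handled rod looks undisturbed in the last pictures. I did not move to or touch the blue-banded ring.
- **Gripper:** it is open and touching nothing, with the contact force near 0 N.

Two readings disagreed or were missing:
- **Scene camera:** it read x about 2.5 mm farther out than the other two cameras, so I went by the side and wrist views.
- **Push force:** the wrist force never showed the plug's 5–20 N resistance at the moments I read it, so I confirmed the drop from the pictures alone.

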